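# Slide the gauge carriage to the marked stop

### The arm

A 7-joint arm with a two-finger parallel gripper is mounted at the origin on the work surface. World frame = base frame: x ahead of the robot, y to its left, z up, the work surface at z = 0. Lengths are in m, angles in rad, forces in N, time in s.
With the tool pointing down it reaches from about 0.4 to 0.875 m from the base axis. Payload 19.3 kg.
Tool frame: the origin (TCP) lies midway between the tips of the shut fingers; the grasp point (between the pads) lies 19 mm behind it; z points along the fingers, y is the line along which they close (so a half turn about z gives the same grasp; the last joint's range is limited). The gripper opens to 85 mm and grips with 20 to 120 N. Pads are 22 mm wide; open, the fingers measure 114 mm over their backs; the gripper's body (76 mm by 85 mm) begins 54 mm behind the grasp point. The pads swing forward as they close: fully open they stand 13 mm farther back than shut.
Start: joints at [1.225, 0.521, -0.036, 1.599, 0.021, 1.021, -0.113], TCP at [0.17, -0.601, 0.231] pointing down, gripper open.
Joint ranges: [-2.91, 2.91], [-0.3, 2.13], [-1.5, 1.42], [0.17, 2.43], [-1.26, 4.41], [0.16, 1.93], [-2.52, 2.52]. Speed limits (rad/s): [1.89, 1.89, 2.39, 2.39, 3.01, 3.01, 3.01].

### API

Orientations are given as [roll, pitch, yaw] about the fixed x, y, z axes, in that order (R = Rz(yaw) Ry(pitch) Rx(roll)).
In Python, from workcell import bot gives the robot as it stands.
- The arm moves only by the tool move_arm, never from a script. Its argument "series" is a list of rows, each a list of 3 entries, a list of its own where there are three numbers: the shift along the tool's x, y, z in cm, then the turn, a rotation vector about the tool's x, y, z in rad, then the opening in per cent of the stroke, from 0 (shut) to 100 (fully open). A call has 1 to 20 rows; each row is the pose to reach, as a shift and turn from the pose commanded when the call began, along the tool's axes at that moment; what a row does not reach only later rows make up. A row lasts 1/12 s, in which the tool goes at most 41.7 mm and 7.16 degrees, less where a joint would pass 70% of its speed; a pose out of reach is approached as far as the arm can. A call with a gripper value outside its range is refused whole. The fingers move at their own pace and stop on an object; "squeeze" is the grip in N (left out, the last holds). Time passes only in rows, so rows that repeat a pose let the fingers close. It gives the time, the measured TCP pose, the force, the opening and the grip force at its end, in the units of the state.
- bot.observe(): the state, without advancing time (a new reading comes with each control period).
- bot.grab_frame(name): name is "scene" or "top"; returns (picture, depth): 384x512x3 uint8, red, green, blue; 384x512 float32, m along the optical axis (not along the pixel's ray), 0 where there is no reading.
- bot.camera_params(name): a dict with "fovy" (degrees; the focal length in pixels is half the picture's height over the tangent of half this angle, whatever the lens; pixels are square), "cx", "cy" (the principal point, pixels), "dist_coeffs" ([k1, k2, p1, p2, k3] as OpenCV has them; the pictures are not rectified), "R" (3x3) and "t" (3): a world point X has camera coordinates R X + t. Camera axes: x right, y down, z forward; pixel columns grow to the right and rows downward; lengths in m; the calibration is good to about 2 mm. A picture is of the moment at which its call begins. camera_params takes no time and is no camera call.
- bot.job_done(): hands the job in; it is judged then, once.
Trained networks look in the newest picture that a camera, given by its name, has taken for a name from the list of things; names that differ only in an ending like _2 or _b are one class to them, and where a whole thing is asked for, a point or a joint stands for the part that bears it (a point fixed in the world has none). Each returns a list of dicts, best first, with "conf" (0 to 1); they miss things now and then, are a little off and sometimes report something else, mostly with a low value. They report only what shows in the picture. A call takes as long as a camera call.
- bot.find_in(camera, thing): "bbox" ([left, top, right, bottom] in pixels, round what is visible of it).
- bot.trace(camera, thing): "mask" (384x512 bool, what is visible of it) and "bbox" ([left, top, right, bottom] in pixels, round what is visible of it).
The state is a dict: "clock": time; "qpos": joint angles; "qd": joint speeds; "joint_efforts": joint torques, N m; "position": TCP position; "tool_rot": TCP orientation; "force": force on the tool from outside, world axes, zero at the start; "moment": the same for the moment, N m; "grip_width": finger opening in m; "finger_force": force on a finger pad.
Only numpy, scipy, OpenCV 4.12 (cv2) and the standard library are available. Lean on these libraries where they do the work, as an engineer would, in place of code of your own. Each camera call takes 0.05 s, during which the arm holds its last target. There are 200 camera calls.

### The job

Set the gauge rail on the welding table for the next part: with closed fingertips press the ribbed release pad in the middle of the carriage well down to free its brake first, and then, keeping the pad pressed, push the carriage along the rail until it rests against the stop with the round disc on top. Then let the pad come up so that the brake holds the carriage there. Never drag the carriage with the pad up, grasp nothing, and leave the loose parts around the rail where they are.

Things in the scene. Friction and masses are not known exactly. Their poses are not given: they have to be found in the camera images.
- rail: gauge rail bolted to the table: aluminium base plate 80 x 460 mm, 10 mm thick, with a graduated edge, and a steel bar 36 mm wide along its middle up to 26 mm high. Origin: centre of the underside, at table height. Its y axis runs along the rail (the sliding direction), x across it, z up. It is turned up to about 0.4 rad from the robot's y
- carriage_mid (a point): point on the dark steel carriage on the rail: centre of the release pad's top face when the pad is up, 50 mm above the table; same axes as the rail. The carriage is 100 mm long along the rail (end faces 50 mm either side of this point), 70 mm wide, cannot be lifted off, and has a low steel fence nose reaching 45 mm out on its +x side
- pad_top (a point): centre of the top face of the release pad, a ribbed aluminium plate 46 mm (across the rail) x 54 mm (along it); moves with the pad. It lies in a saddle 64 mm long along the rail, open at the sides, between two cheeks at the carriage's ends, each 18 mm thick and rising to 66 mm above the table (16 mm over the raised pad)
- carriage (a joint): position of the carriage along the rail's y axis from the rail's centre, m; starts within 0.04 of 0. With the pad up a spring brake holds it (about 25 to 40 N to drag). With the pad down it slides at about 1 to 2 N
- release (a joint): how far the release pad is pressed down, m: about 0 (-0.001 to 0) up with the brake on, 0.008 fully down. The force rises to about 12 N at 3 mm and 15 N at the bottom; the brake weakens as the pad goes down and is free from about 3 mm, so press 5 mm or more. Let go, the pad springs back up by itself and the brake grips again
- stop_disc: the marked stop: dark steel block fixed on the rail, at either end of it, 70 mm across x 30 mm along the rail, 54 mm high, with a 40 mm round disc on a short post on top (78 mm high). Origin: its centre, at table height. Its faces are 15 mm either side along the rail, so the carriage rests against it when carriage_mid is 65 mm away horizontally
- stop_plain: the other stop, at the other end of the rail: the same dark steel block, 54 mm high, with a flat bare top. Not the one wanted. Origin as for stop_disc
- bolt_a: black clamping bolt standing upright, 34 mm across, 42 mm tall, loose, beside the rail; a bystander. Origin: centre of its underside
- bolt_b: a second black clamping bolt like bolt_a, loose, beside the rail; a bystander
- ring_clamp: grey plastic ring lying flat, 84 mm across, 24 mm tall, loose, beyond the rail; a bystander. Origin: centre of its underside
- angle: steel angle offcut, 50 x 150 mm, 50 mm tall, loose, beyond the rail; a bystander. Origin: centre of its underside
- weld_disc: round aluminium test plate 110 mm across, 6 mm thick, loose, on the robot's side of the rail; a bystander. Origin: centre of its underside

How it is judged:
On the way, in this order (a step that is already met when the one before it is completed fails the run):
1. the release pad is pressed down more than 3 mm while the carriage is still within 15 mm of where it started (value of joint release above 0.003 m and distance of carriage_mid from where it was at the start of the episode below 0.015 m), for 0.1 s.
2. the carriage is pushed up against the stop with the disc (within 3 mm) with the pad still pressed (over 2 mm) (horizontal distance between carriage_mid and stop_disc below 0.068 m and value of joint release above 0.002 m), for 0.1 s.
At the end, for the whole second after the job is handed in: the carriage is within 3 mm of resting against the stop with the disc, at rest, and the release pad is up again (less than 1.5 mm down), so that the brake holds (horizontal distance between carriage_mid and stop_disc below 0.068 m and value of joint release below 0.0015 m and velocity of joint carriage between -0.01 and 0.01 m/s); the robot touches nothing.
It fails at once if the carriage is dragged (over 30 mm/s) with the release pad up (brake on) (value of joint release below 0.001 m and (velocity of joint carriage above 0.03 m/s or velocity of joint carriage below -0.03 m/s)).
It fails at once if a loose bystander is pushed, lifted or carried more than 20 mm (distance of any of bolt_a, bolt_b, ring_clamp, angle, weld_disc from where it was at the start of the episode above 0.02 m).
It also fails if it takes over 38 s, if anything falls off the work surface, if the arm or the gripper's body presses on something with over 40 N, if the wrist force passes 120 N, or if a joint passes its speed limit or range.

## Working session

There is one attempt and no reset: what is moved stays moved. The work goes in short steps, Python scripts to look and compute and a tool call to move; the robot and the scene stay as the last step left them, time stands still between calls to the robot, and variables do not carry over. Pictures are saved under pics/ and viewed, at most 10 in all, crops included, and the job is handed in when it is done.

Besides the shell and the picture viewer there is one more tool, called after "Call:" as a command line: name --argument value ..., lists and objects as JSON in quotes. move_arm: Moves the arm, as the interface text tells. Its arguments: {"type":"object","properties":{"series":{"type":"array"},"squeeze":{"type":"number"}},"required":["series"]}

```bash
mkdir -p pics; cat > h.py <<'E'
import numpy as np, cv2
from workcell import bot
def pts(cam, depth, mask):
    p=bot.camera_params(cam); f=192/np.tan(np.radians(p["fovy"])/2)
    K=np.array([[f,0,p["cx"]],[0,f,p["cy"]],[0,0,1]])
    v,u=np.nonzero(mask&(depth>0)); z=depth[v,u]
    n=cv2.undistortPoints(np.c_[u,v].astype(float)[:,None],K,np.array(p["dist_coeffs"]))[:,0]
    X=np.c_[n*z[:,None],z]
    return (X-np.array(p["t"]))@np.array(p["R"])
E
python3 - <<'E'
from h import *
s=bot.observe(); print(s)
ims=[]
for c in("scene","top"):
    im,d=bot.grab_frame(c); ims.append(im); np.save(c+"_d.npy",d)
    for t in ("rail","carriage_mid","pad_top","stop_disc","stop_plain"):
        for r in bot.trace(c,t)[:2]:
            P=pts(c,d,r["mask"])
            if len(P)==0: continue
            q=P[P[:,2]>np.percentile(P[:,2],80)-.004]
            print(c,t,round(r["conf"],2),r["bbox"],len(P),P.mean(0).round(3),'top',np.percentile(P[:,2],[5,50,95]).round(3),q.mean(0).round(3))
    cv2.imwrite(f"pics/{c}.png",im[:,:,::-1])
E
```

```text
{'clock': 0.0, 'qpos': array([ 1.22483738,  0.52203948, -0.03630342,  1.59999042,  0.02122531,
        1.02108141, -0.1128013 ]), 'qd': array([-1.53715410e-03,  4.53887291e-05, -1.61521749e-04, -1.03345371e-03,
        1.83022307e-03, -3.69313369e-04,  7.97591081e-04]), 'joint_efforts': array([-1.62222937e-04, -9.27125287e+01,  1.97964147e+00, -3.69936812e+01,
        1.78117049e-02,  8.09679885e-03, -3.70414909e-05]), 'position': array([ 0.17002964, -0.60108854,  0.23071643]), 'tool_rot': array([-3.14046506e+00,  1.13276821e-04,  2.75739850e-01]), 'force': array([-1.05501212,  0.26552936,  0.22835572]), 'moment': array([ 0.01757989, -0.0276319 , -0.0327119 ]), 'finger_force': 0.0, 'grip_width': 0.0853006793203055}
scene rail 0.71 [116.3, 182.1, 346.2, 268.0] 6795 [ 0.584 -0.04   0.026] top [0.006 0.025 0.065] [ 0.58  -0.041  0.052]
scene rail 0.21 [138.9, 216.0, 169.2, 254.6] 713 [ 0.551 -0.173  0.045] top [0.017 0.053 0.055] [ 0.539 -0.17   0.054]
scene carriage_mid 0.83 [194.3, 189.3, 252.6, 243.9] 2122 [ 0.584 -0.044  0.046] top [0.019 0.049 0.067] [ 0.571 -0.043  0.066]
scene ca
[... 513 characters left out ...]
 149.0, 318.8, 219.8] 2349 [ 0.571 -0.037  0.051] top [0.038 0.05  0.067] [ 0.567 -0.036  0.065]
top pad_top 0.77 [270.6, 175.9, 306.9, 208.8] 707 [ 0.567 -0.037  0.05 ] top [0.047 0.05  0.052] [ 0.567 -0.037  0.05 ]
top pad_top 0.45 [257.7, 149.0, 321.9, 220.4] 2440 [ 0.571 -0.037  0.05 ] top [0.027 0.05  0.067] [ 0.567 -0.036  0.065]
top stop_disc 0.58 [160.7, 146.4, 187.5, 189.5] 842 [0.612 0.165 0.062] top [0.031 0.056 0.079] [0.613 0.167 0.077]
top stop_plain 0.56 [342.6, 189.1, 374.7, 231.4] 764 [ 0.537 -0.165  0.049] top [0.025 0.053 0.055] [ 0.537 -0.167  0.053]
top stop_plain 0.16 [257.2, 149.2, 318.3, 217.5] 2257 [ 0.57  -0.038  0.051] top [0.038 0.05  0.067] [ 0.566 -0.037  0.065]
```

View pics/top.png

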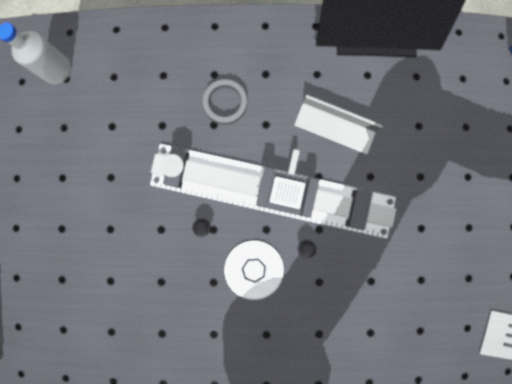

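View pics/scene.png

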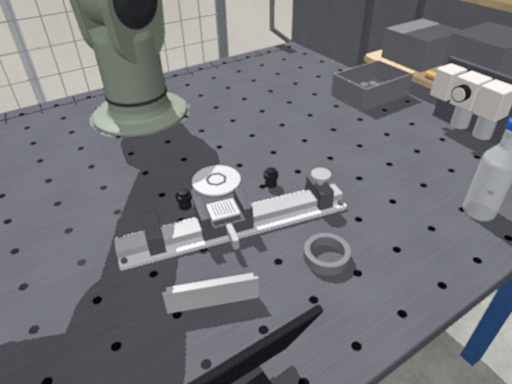

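Disc stop is at the rail's +y end (top image ~(172,166)), carriage pad at ~(289,191), and plain stop at ~(358,210). The rail direction is about (0.222, 0.975), leaving ~143 mm of travel. I'll close the fingers and move above the pad with tool x along the rail.

Call:
move_arm --series '[[[53.9,-44.2,8],[0,0,-1.071],0],[[53.9,-44.2,8],[0,0,-1.071],0],[[53.9,-44.2,8],[0,0,-1.071],0],[[53.9,-44.2,8],[0,0,-1.071],0],[[53.9,-44.2,8],[0,0,-1.071],0],[[53.9,-44.2,8],[0,0,-1.071],0],[[53.9,-44.2,8],[0,0,-1.071],0],[[53.9,-44.2,8],[0,0,-1.071],0],[[53.9,-44.2,8],[0,0,-1.071],0],[[53.9,-44.2,8],[0,0,-1.071],0],[[53.9,-44.2,8],[0,0,-1.071],0],[[53.9,-44.2,8],[0,0,-1.071],0],[[53.9,-44.2,8],[0,0,-1.071],0],[[53.9,-44.2,8],[0,0,-1.071],0],[[53.9,-44.2,8],[0,0,-1.071],0],[[53.9,-44.2,8],[0,0,-1.071],0],[[53.9,-44.2,8],[0,0,-1.071],0],[[53.9,-44.2,8],[0,0,-1.071],0],[[53.9,-44.2,8],[0,0,-1.071],0],[[53.9,-44.2,8],[0,0,-1.071],0]]'

```text
clock: 2.27
position: [0.5682, -0.0298, 0.1511]
tool_rot: [-3.141, 0.001, 1.347]
force: [-0.5, -0.9, -0.2]
grip_width: -0.0003
finger_force: 0.0
```

Call:
move_arm --series '[[[0,0,2.5],[0,0,0],0],[[0,0,5],[0,0,0],0],[[0,0,7],[0,0,0],0],[[0,0,8.5],[0,0,0],0],[[0,0,9.2],[0,0,0],0],[[0,0,9.5],[0,0,0],0],[[0,0,9.5],[0,0,0],0],[[0,0,9.5],[0,0,0],0]]'

```text
clock: 2.93
position: [0.5688, -0.0298, 0.0572]
tool_rot: [3.141, -0.0, 1.346]
force: [-0.8, -0.2, -0.0]
grip_width: -0.0004
finger_force: 0.0
```

```bash
python3 - <<'E'
from h import *
s=bot.observe(); print(s["position"],s["force"])
im,d=bot.grab_frame("scene")
cv2.imwrite("pics/s2.png",cv2.resize(im[140:280,110:350],None,fx=3,fy=3)[:,:,::-1])
E
```

```text
[ 0.56882564 -0.02976184  0.05717286] [-0.75131925 -0.17919505 -0.00523639]
```

View pics/s2.png

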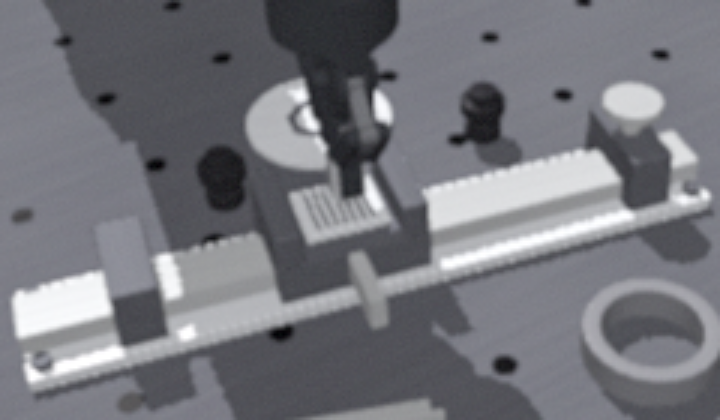

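The fingertips hover over the pad, just behind the cheek on the disc side (crop ~(350,190)), and clear of both cheeks. Pressing down.

Call:
move_arm --series '[[[0,0,0.3],[0,0,0],0],[[0,0,0.6],[0,0,0],0],[[0,0,0.8],[0,0,0],0],[[0,0,1.0],[0,0,0],0],[[0,0,1.2],[0,0,0],0],[[0,0,1.3],[0,0,0],0],[[0,0,1.3],[0,0,0],0],[[0,0,1.3],[0,0,0],0]]'

```text
clock: 3.65
position: [0.5693, -0.0286, 0.0457]
tool_rot: [3.139, -0.0, 1.347]
force: [-14.0, 2.2, 51.8]
grip_width: 0.0001
finger_force: 25.7
```

```bash
python3 - <<'E'
from h import *
s=bot.observe(); print(s["position"],s["force"],s["moment"])
im,d=bot.grab_frame("scene")
cv2.imwrite("pics/s3.png",cv2.resize(im[170:250,180:270],None,fx=7,fy=7,interpolation=cv2.INTER_CUBIC)[:,:,::-1])
for t in("pad_top","carriage_mid"):
  for r in bot.trace("scene",t)[:2]:
    P=pts("scene",d,r["mask"]);print(t,r["conf"],r["bbox"],len(P),np.percentile(P[:,2],[5,25,50,75,95]).round(4),np.median(P,0).round(3))
E
```

```text
[ 0.56925833 -0.02863798  0.04573282] [-14.04780637   2.24748029  51.75603586] [0.66473504 3.17256998 0.0289188 ]
carriage_mid 0.7 [193.2, 189.1, 252.6, 247.6] 2007 [0.0173 0.0357 0.0433 0.0552 0.0668] [ 0.59  -0.049  0.043]
```

View pics/s3.png

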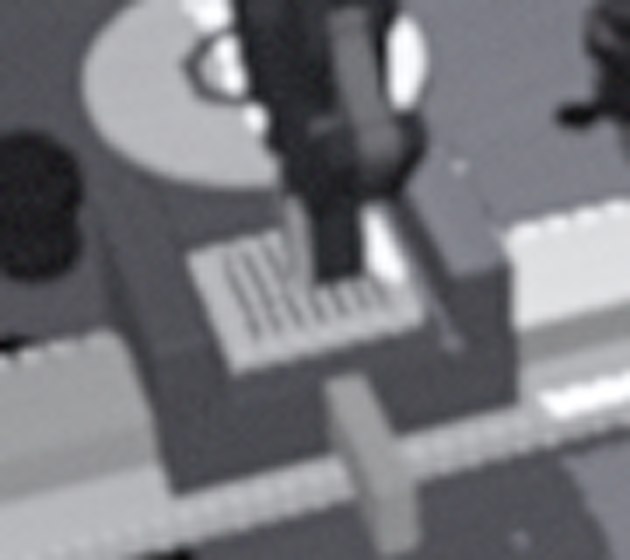

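The pad is down (top at ~43 mm, pressed ~7–8 mm). I'll ease the pressure slightly and start pushing along tool +x.

Call:
move_arm --series '[[[0,0,-0.1],[0,0,0],0],[[0,0,-0.1],[0,0,0],0],[[0.2,0,-0.1],[0,0,0],0],[[0.5,0,-0.1],[0,0,0],0],[[0.9,0,-0.1],[0,0,0],0],[[1.3,0,-0.1],[0,0,0],0],[[1.7,0,-0.1],[0,0,0],0],[[2.1,0,-0.1],[0,0,0],0],[[2.5,0,-0.1],[0,0,0],0],[[2.9,0,-0.1],[0,0,0],0],[[3.2,0,-0.1],[0,0,0],0],[[3.4,0,-0.1],[0,0,0],0],[[3.5,0,-0.1],[0,0,0],0],[[3.5,0,-0.1],[0,0,0],0]]'

```text
clock: 4.97
position: [0.577, 0.0057, 0.0459]
tool_rot: [3.14, -0.001, 1.347]
force: [-7.3, 2.0, 31.1]
grip_width: 0.0
finger_force: 15.7
```

```bash
python3 - <<'E'
from h import *
s=bot.observe(); print(s["position"],s["force"])
for c in("scene","top"):
  im,d=bot.grab_frame(c)
  cv2.imwrite(f"pics/4{c}.png",cv2.resize(im[140:280,110:350],None,fx=3,fy=3)[:,:,::-1])
  for t in("pad_top","carriage_mid","stop_disc"):
   for r in bot.trace(c,t)[:1]:
    P=pts(c,d,r["mask"]);print(c,t,r["conf"],r["bbox"],len(P),np.percentile(P[:,2],[5,25,50,75,95]).round(4),np.median(P,0).round(3))
E
```

```text
[0.57703913 0.00571638 0.04590746] [-7.30468767  1.96486372 31.1474475 ]
scene pad_top 0.83 [223.5, 198.3, 256.2, 217.3] 315 [0.0442 0.0456 0.0462 0.0469 0.0479] [ 0.584 -0.01   0.046]
scene carriage_mid 0.69 [213.2, 189.6, 269.1, 242.4] 1993 [0.0179 0.0353 0.0439 0.0554 0.0667] [ 0.598 -0.015  0.044]
scene stop_disc 0.75 [304.4, 168.6, 335.8, 210.5] 866 [0.0136 0.0342 0.0528 0.0726 0.079 ] [0.625 0.157 0.053]
top stop_disc 0.56 [160.2, 146.8, 187.7, 189.2] 856 [0.0303 0.0523 0.0556 0.0772 0.0791] [0.611 0.164 0.056]
```

View pics/4scene.png

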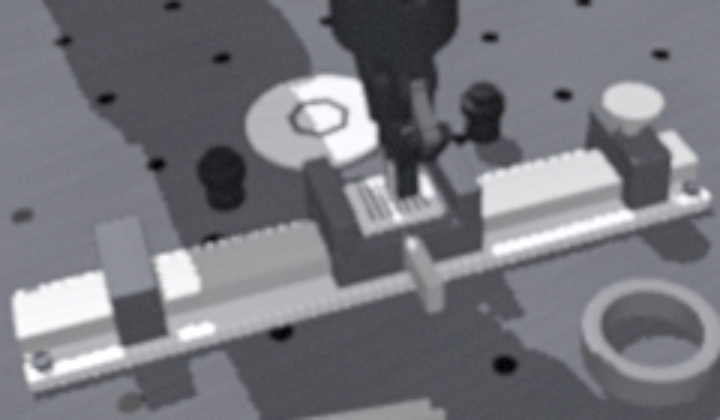

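The carriage follows the finger with the pad down. About 108 mm remain.

Call:
move_arm --series '[[[0.3,0,0],[0,0,0],0],[[0.8,0,0],[0,0,0],0],[[1.4,0,0],[0,0,0],0],[[2.0,0,0],[0,0,0],0],[[2.6,0,0],[0,0,0],0],[[3.2,0,0],[0,0,0],0],[[3.8,0,0],[0,0,0],0],[[4.4,0,0],[0,0,0],0],[[5.0,0,0],[0,0,0],0],[[5.6,0,0],[0,0,0],0],[[6.2,0,0],[0,0,0],0],[[6.8,0,0],[0,0,0],0],[[7.4,0,0],[0,0,0],0],[[8.0,0,0],[0,0,0],0],[[8.5,0,0],[0,0,0],0],[[9.0,0,0],[0,0,0],0],[[9.4,0,0],[0,0,0],0],[[9.7,0,0],[0,0,0],0],[[9.9,0,0],[0,0,0],0],[[10.0,0,0],[0,0,0],0]]'

```text
clock: 7.03
position: [0.5994, 0.1034, 0.0459]
tool_rot: [3.14, -0.001, 1.347]
force: [-6.1, 0.7, 28.3]
grip_width: 0.0001
finger_force: 13.9
```

Call:
move_arm --series '[[[0.2,0,0],[0,0,0],0],[[0.4,0,0],[0,0,0],0],[[0.6,0,0],[0,0,0],0],[[0.8,0,0],[0,0,0],0],[[1.0,0,0],[0,0,0],0],[[1.2,0,0],[0,0,0],0],[[1.3,0,0],[0,0,0],0],[[1.3,0,0],[0,0,0],0]]'

```text
clock: 7.7
position: [0.6009, 0.1098, 0.0458]
tool_rot: [-3.141, 0.008, 1.344]
force: [-15.7, -27.3, 44.9]
grip_width: 0.0001
finger_force: 22.5
```

```bash
python3 - <<'E'
from h import *
s=bot.observe(); print(s["position"],s["force"])
for c in("scene","top"):
  im,d=bot.grab_frame(c)
  cv2.imwrite(f"pics/5{c}.png",cv2.resize(im[140:260,220:350],None,fx=5,fy=5,interpolation=cv2.INTER_CUBIC)[:,:,::-1])
  for t in("pad_top","carriage_mid","stop_disc"):
   for r in bot.trace(c,t)[:1]:
    P=pts(c,d,r["mask"]);print(c,t,r["conf"],r["bbox"],len(P),np.percentile(P[:,2],[5,50,95]).round(4),np.median(P,0).round(3))
E
```

```text
[0.6008645  0.10976471 0.04582844] [-15.68887519 -27.33189023  44.86350471]
scene pad_top 0.78 [275.6, 185.4, 309.4, 202.4] 297 [0.042  0.0462 0.0483] [0.61  0.095 0.046]
scene carriage_mid 0.57 [257.2, 180.4, 321.9, 228.3] 1959 [0.015  0.0431 0.0667] [0.622 0.088 0.043]
scene stop_disc 0.59 [313.8, 168.5, 334.9, 210.3] 522 [0.0162 0.0543 0.0792] [0.634 0.161 0.054]
top pad_top 0.5 [344.2, 190.4, 374.1, 230.2] 712 [0.0313 0.0529 0.0554] [ 0.535 -0.164  0.053]
```

View pics/5scene.png

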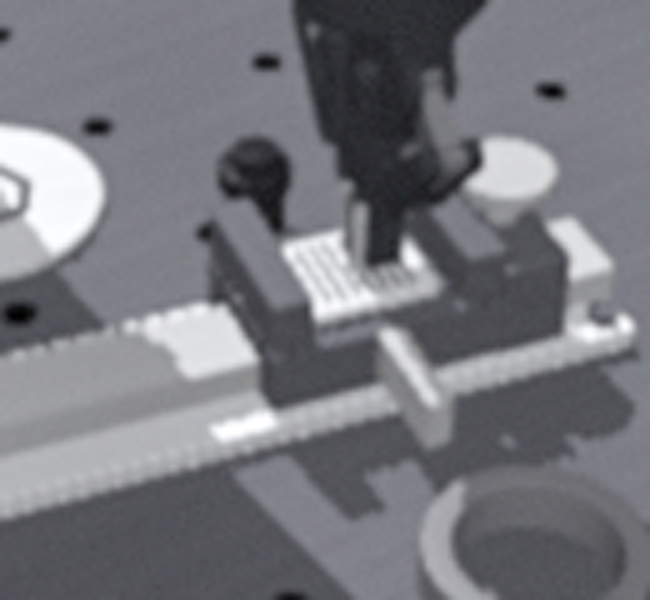

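The carriage is hard against the disc stop: the push force jumped to 27 N after ~142 mm, and the cheek meets the block at ~(510,250) in the crop. I'll relax the push a little while keeping a slight forward bias, then lift straight up.

Call:
move_arm --series '[[[-0.2,0,0],[0,0,0],0],[[-0.4,0,0],[0,0,0],0],[[-0.4,0,0],[0,0,0],0],[[-0.4,0,-0.2],[0,0,0],0],[[-0.4,0,-0.4],[0,0,0],0],[[-0.4,0,-0.6],[0,0,0],0],[[-0.4,0,-0.8],[0,0,0],0],[[-0.4,0,-1.0],[0,0,0],0],[[-0.4,0,-1.5],[0,0,0],0],[[-0.4,0,-2.5],[0,0,0],0],[[-0.4,0,-4.5],[0,0,0],0],[[-0.4,0,-7],[0,0,0],0],[[-0.4,0,-10],[0,0,0],0],[[-0.4,0,-13],[0,0,0],0],[[-0.4,0,-15],[0,0,0],0],[[-0.4,0,-15],[0,0,0],0],[[-0.4,0,-15],[0,0,0],0]]'

```text
clock: 9.52
position: [0.6009, 0.1112, 0.196]
tool_rot: [3.139, -0.001, 1.347]
force: [-1.2, -0.1, -0.5]
grip_width: -0.0001
finger_force: 0.0
```

```bash
python3 - <<'E'
from h import *
s=bot.observe(); print(s["position"],s["force"])
for c in("scene",):
  im,d=bot.grab_frame(c)
  cv2.imwrite(f"pics/6{c}.png",cv2.resize(im[140:260,220:350],None,fx=5,fy=5,interpolation=cv2.INTER_CUBIC)[:,:,::-1])
  for t in("pad_top","carriage_mid","stop_disc"):
   for r in bot.trace(c,t)[:1]:
    P=pts(c,d,r["mask"]);print(c,t,r["conf"],r["bbox"],len(P),np.percentile(P[:,2],[5,50,95]).round(4),np.median(P,0).round(3))
E
```

```text
[0.60088174 0.11121798 0.19597761] [-1.21217045 -0.09326864 -0.53397674]
scene pad_top 0.83 [276.1, 182.8, 309.8, 200.7] 408 [0.0473 0.0509 0.0525] [0.602 0.103 0.051]
scene carriage_mid 0.63 [259.2, 170.8, 319.0, 230.1] 2102 [0.0192 0.0487 0.0667] [0.62  0.09  0.049]
scene stop_disc 0.94 [308.1, 167.5, 333.6, 208.5] 595 [0.016  0.0548 0.0794] [0.63  0.16  0.055]
```

View pics/6scene.png

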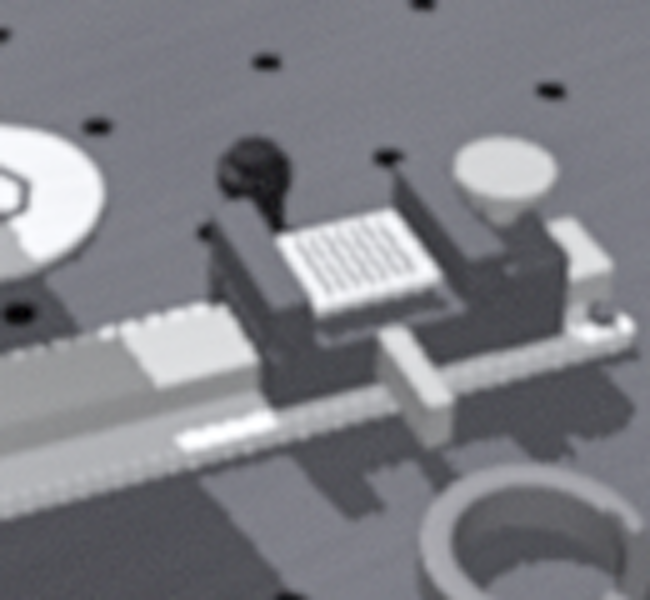

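The pad is up (51 mm), the carriage sits against the disc stop at (510,260), and the arm is clear. Handing in.

```bash
python3 -c "
from workcell import bot
print(bot.job_done())"
```

```text
the job is handed in; nothing more can be done
None
```

I pushed the carriage against the disc stop with the pad pressed, let the pad come back up so the brake holds, lifted the arm clear and handed the job in; the hand-in returned no verdict.

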